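# Fill and stack the desk trays

### The arm

A 6-joint arm with a two-finger parallel gripper is mounted at the origin on a cart in front of the work surface, level with it; the furniture and walls round the work are solid. World frame = base frame: x ahead of the robot, y to its left, z up, the work surface at z = 0. Lengths are in m, angles in rad, forces in N, time in s.
With the tool pointing down it reaches from about 0.325 to 0.85 m from the base axis. Payload 4.4 kg.
Tool frame: the origin (TCP) lies between the finger pads; the fingertips stand 11 mm ahead of it and the grasp point (between the pads) lies 8 mm behind it; z points along the fingers, y is the line along which they close (so a half turn about z gives the same grasp; the last joint's range is limited). The gripper opens to 94 mm and grips with 3 to 60 N. Pads are 16 mm wide; open, the fingers measure 119 mm over their backs; the gripper's body (75 mm by 177 mm) begins 78 mm behind the grasp point.
Start: joints at [-1.478, 0.207, 1.542, -0, 1.393, -0.15], TCP at [0.139, -0.558, 0.216] pointing down, gripper open.
Joint ranges: [-2.73, 2.73], [-0.86, 2.22], [0.23, 2.46], [-1.11, 4.25], [0.08, 2.63], [-2.82, 2.82]. Speed limits (rad/s): [2.79, 2.79, 3.14, 3.14, 3.14, 3.14].

### API

Orientations are given as a rotation vector (axis times angle).
In Python, from plant import robot gives the robot as it stands. The module is installed in compiled form; this text tells all that it offers.
- The arm moves only by the tool carry_out, never from a script. Its argument "increments" is a list that holds one entry, the list of rows, each a list of 7 numbers: the shift along the tool's x, y, z in cm, then the turn, a rotation vector about the tool's x, y, z in degrees, then the opening, from 0 (shut) to 1 (fully open). A call has 1 to 12 rows; each row shifts and turns the commanded pose from where the row before left it, along the tool's axes as they then stand; what a row does not reach is not made up. A row lasts 1/12 s, in which the tool goes at most 41.7 mm and 7.16 degrees, less where a joint would pass 70% of its speed; a pose out of reach is approached as far as the arm can. A call is refused whole if a number of a shift passes 4.17 or a number of a turn 7.16, either way. A call with a gripper value outside its range is refused whole. The fingers move at their own pace and stop on an object; "newtons" is the grip in N (left out, the last holds). Time passes only in rows, so rows that do not move let the fingers close. It gives the time, the measured TCP pose, the force, the opening and the grip force at its end, in the units of the state.
- robot.state(): the state, without advancing time (a new reading comes with each control period).
- robot.read_camera(name): name is "scene" or "top" or "wrist"; returns the picture (480x640x3 uint8, red, green, blue); there is no depth.
- robot.camera_params(name): a dict with "camera_matrix" (3x3 intrinsics, pixels), "world_from_camera" (4x4, takes a point from camera to world coordinates). Camera axes: x right, y up, looking along -z (the intrinsics and any distortion apply to the point x, -y, -z); pixel columns grow to the right and rows downward; lengths in m; the calibration is good to about 2 mm. A picture is of the moment at which its call begins: read the wrist's pose just before it. camera_params takes no time and is no camera call; for the wrist camera it gives the pose at the moment of the call.
- robot.close_job(): hands the job in; it is judged then, once.
The state is a dict: "time": time; "joint_positions": joint angles; "qvel": joint speeds; "tau": joint torques, N m; "eef_pos": TCP position; "ee_rot": TCP orientation; "wrist_force": force on the tool from outside, world axes, zero at the start; "torque": the same for the moment, N m; "grip_width": opening from 0.0 (shut) to 1.0 (fully open); "gripper_force": force on a finger pad.
Only numpy, scipy, OpenCV 4.12 (cv2) and the standard library are available. Lean on these libraries where they do the work, as an engineer would, in place of code of your own. Each camera call takes 0.05 s, during which the arm holds its last target. There are 200 camera calls.

### The job

Build up the stack of desk trays from the bottom, one step at a time and in this order: lay the eraser in the black tray, set the blue tray squarely on the black one, lay the memory stick in the blue tray, set the orange tray squarely on the blue one, and last put the sharpener in the orange tray. Each tray is filled only once it stands in the stack. Leave the black tray where it is, and do not disturb the stone, the green tin and the binder clip.

Things in the scene. Friction and masses are not known exactly. Their poses are not given: they have to be found in the camera images.
- black_tray: Black rectangular open desk tray, 104 x 64 mm outside and 22 mm high, walls 3.5 mm, floor 3 mm thick (inside 97 x 57 mm and 19 mm deep), flat underside without feet or lip, a blank white label in a steel frame on each short end. Origin: centre of the underside; x along the 104 mm length, y across the 64 mm width, z up. The two ends are alike. Stuck down to the desk: it does not move.
- blue_tray: Blue rectangular open desk tray, 104 x 64 mm outside and 22 mm high, walls 3.5 mm, floor 3 mm thick (inside 97 x 57 mm and 19 mm deep), flat underside without feet or lip, a blank white label in a steel frame on each short end. Origin: centre of the underside; x along the 104 mm length, y across the 64 mm width, z up. The two ends are alike. Loose, about 80 g; stands on the desk.
- orange_tray: Orange rectangular open desk tray, 104 x 64 mm outside and 22 mm high, walls 3.5 mm, floor 3 mm thick (inside 97 x 57 mm and 19 mm deep), flat underside without feet or lip, a blank white label in a steel frame on each short end. Origin: centre of the underside; x along the 104 mm length, y across the 64 mm width, z up. The two ends are alike. Loose, about 80 g; stands on the desk.
- eraser: White block eraser in a blue card sleeve, 60 x 24 x 13 mm, lying flat. Origin: centre of the underside; x along the 60 mm, y across the 24 mm, z up. About 20 g.
- memory_stick: Dark red memory stick with a silver plug, 56 x 18 x 8 mm, lying flat. Origin: centre of the underside; x along the 56 mm towards the plug, y across the 18 mm, z up. The red body runs from x = -28 to +14 mm, the plug (12 mm wide, 4 mm thick) on to +28 mm. About 12 g.
- sharpener: Grey metal wedge pencil sharpener, 25 x 16 x 14 mm, lying on the desk. Origin: centre of the underside; x along the 25 mm, y across the 16 mm, z up. About 18 g.
- stone: Bystander: smooth pinkish-brown stone, 38 x 52 x 27 mm. Origin: centre of the underside.
- mint_tin: Bystander: shut green tin, 98 x 62 x 21 mm. Origin: centre of the underside.
- binder_clip: Bystander: black binder clip with raised wire arms, 26 x 32 x 36 mm. Origin: centre of the underside.
Things that resemble listed ones, but are neither listed nor needed, are in the scene too. What is shaped like the eraser but turquoise is not meant.

How it is judged:
By the outcome, as a careful person would: the job done as asked, in the order asked, and still so for the second after the job is handed in, with the robot touching nothing.
It also fails if it takes over 115 s, if anything falls off the work surface, if the arm or the gripper's body presses on something with over 40 N, if the wrist force passes 120 N, or if a joint passes its speed limit or range.

## Working session

There is one attempt and no reset: what is moved stays moved. The work goes in short steps, Python scripts to look and compute and a tool call to move; the robot and the scene stay as the last step left them, time stands still between calls to the robot, and variables do not carry over. Pictures are saved under pics/ and viewed, at most 14 in all, crops included, and the job is handed in when it is done.

Besides the shell and the picture viewer there is one more tool, called as name(argument=value, ...) on one line, values as JSON. carry_out: Moves the arm, as the interface text tells. Its arguments: {"type":"object","properties":{"increments":{"type":"array"},"newtons":{"type":"number"}},"required":["increments"]}

```bash
mkdir -p pics
python3 - <<'E'
from plant import robot
import cv2,numpy as np
np.set_printoptions(precision=4,suppress=True)
for n in("scene","top"):
    im=robot.read_camera(n); cv2.imwrite(f"pics/{n}0.png",im[:,:,::-1]); p=robot.camera_params(n); print(n,p)
print(robot.state())
E
```

```text
scene {'camera_matrix': array([[596.9226,   0.    , 325.6986],
       [  0.    , 596.9226, 231.352 ],
       [  0.    ,   0.    ,   1.    ]]), 'world_from_camera': array([[ 0.4327,  0.4577, -0.7767, -0.3712],
       [-0.9015,  0.229 , -0.3673, -0.6689],
       [ 0.0098,  0.8591,  0.5117,  0.6163],
       [ 0.    ,  0.    ,  0.    ,  1.    ]])}
top {'camera_matrix': array([[495.6218,   0.    , 328.549 ],
       [  0.    , 495.6218, 241.6614],
       [  0.    ,   0.    ,   1.    ]]), 'world_from_camera': array([[-0.0076,  0.9859, -0.1669,  0.3875],
       [-1.    , -0.0078, -0.0009, -0.2485],
       [-0.0022,  0.1669,  0.986 ,  0.8808],
       [ 0.    ,  0.    ,  0.    ,  1.    ]])}
{'time': 0.1, 'joint_positions': array([-1.4775,  0.2073,  1.5428,  0.    ,  1.3935, -0.1505]), 'qvel': array([ 0.0006, -0.001 , -0.0035,  0.0002,  0.    , -0.0002]), 'tau': array([ -0.0011, -37.1863, -28.2293,   0.07  ,   0.0312,  -0.0001]), 'eef_pos': array([ 0.1387, -0.5573,  0.2154]), 'ee_rot': array([-3.1162, -0.3818, -0.0001]), 'wrist_force': array([ 0.5416,  0.3669, -0.5   ]), 'torque': array([ 0.0017,  0.0008, -0.0117]), 'gripper_force': 0.0, 'grip_width': 0.9985402283337721}
```

View pics/top0.png

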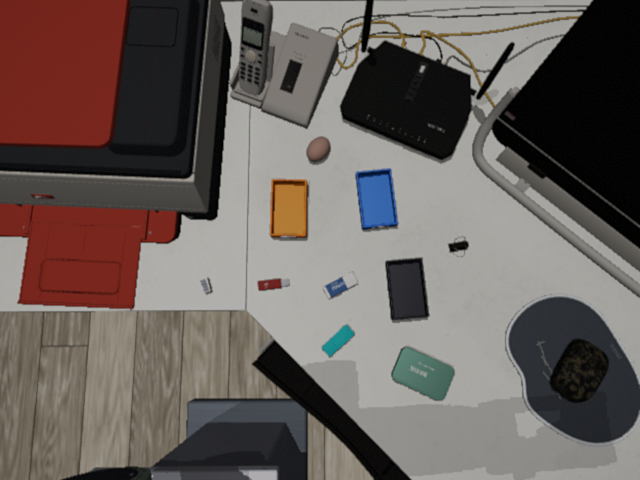

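View pics/scene0.png

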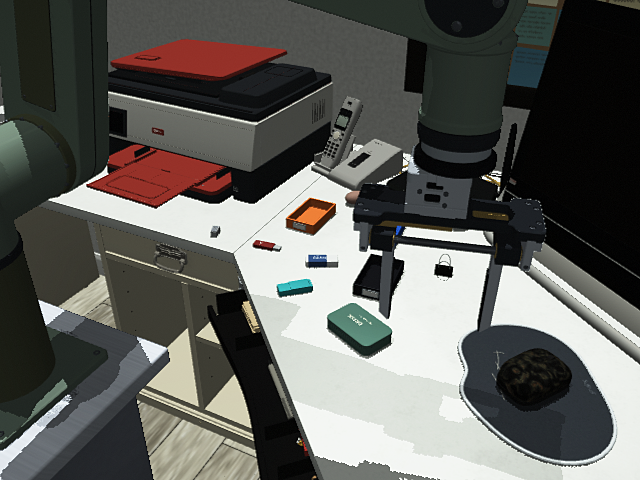

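The top view (up = +x, left = +y) shows these:

| Thing | Pixel |
|---|---|
| Black tray | (407,289) |
| Blue tray | (377,199) |
| Orange tray | (289,209) |
| Stone | (318,148) |
| Tin | (423,373) |
| Clip | (458,246) |

Lookalikes:
- **Eraser:** blue and white block (340,285), or the turquoise block (338,341), which is a decoy. I choose (340,285).
- **Stick:** red (273,284). The red printer parts are the only other red things.
- **Sharpener:** grey (206,286), with no rival.
- **Black tray:** (407,289), as against the router (410,95), the clip and the dark mouse (580,370).

```bash
cat > h.py <<'E'
from plant import robot
import cv2,numpy as np
from scipy.spatial.transform import Rotation as R
np.set_printoptions(precision=4,suppress=True)
def ray(p,uv,z):
    K=p["camera_matrix"];T=p["world_from_camera"]
    uv=np.atleast_2d(np.asarray(uv,float))
    d=np.c_[(uv[:,0]-K[0,2])/K[0,0],-(uv[:,1]-K[1,2])/K[1,1],-np.ones(len(uv))]@T[:3,:3].T
    o=T[:3,3];return o+d*((z-o[2])/d[:,2])[:,None]
def blob(im,p,roi,f,zmid):
    "largest blob of mask f(hsv) in roi -> centre, size mm, yaw of long side, on plane zmid"
    x0,y0,x1,y1=roi;c=im[y0:y1,x0:x1]
    m=f(cv2.cvtColor(c,cv2.COLOR_RGB2HSV).astype(int)).astype(np.uint8)
    m=cv2.morphologyEx(m,cv2.MORPH_CLOSE,np.ones((3,3)))
    cs=cv2.findContours(m,cv2.RETR_EXTERNAL,cv2.CHAIN_APPROX_NONE)[0]
    k=max(cs,key=cv2.contourArea)[:,0]+[x0,y0]
    w=ray(p,k,zmid)[:,:2]
    (c,(a,b),g)=cv2.minAreaRect((w*1000).astype(np.float32))
    if a<b:a,b,g=b,a,g+90
    return np.array(c)/1000,(a,b),(g+90)%180-90
def go(x,y,z,yaw):
    "shift (cm, tool axes now) and turn (deg about tool z) to reach pose; yaw=world heading of tool x, deg, mod 180"
    s=robot.state();M=R.from_rotvec(s["ee_rot"]).as_matrix()
    cur=np.degrees(np.arctan2(M[1,0],M[0,0]))
    t=-((yaw-cur+90)%180-90)
    d=M.T@(np.array([x,y,z])-s["eef_pos"])*100
    print("pos",s["eef_pos"],"yaw %.1f tilt %.4f"%(cur,M[2,2]),"t",s["time"],"| shift cm",d.round(2),"turn",round(t,1),"j6",s["joint_positions"][5].round(2),"F",s["wrist_force"],"w",round(s["grip_width"],3),s["gripper_force"])
E
python3 - <<'E'
from h import *
im=robot.read_camera("top");p=robot.camera_params("top")
S=lambda h:h[...,1];V=lambda h:h[...,2]
for n,roi,f,z in[("black",(380,250,435,328),lambda h:V(h)<110,.011),("blue",(350,162,404,236),lambda h:(S(h)>120),.011),
 ("orange",(264,172,315,245),lambda h:S(h)>120,.011),("eraser",(318,266,364,302),lambda h:(S(h)>60)|(V(h)>225),.0065),
 ("stick",(250,270,300,298),lambda h:(S(h)>60)|(V(h)<165),.004),("sharp",(194,272,220,300),lambda h:V(h)<165,.007),
 ("stone",(300,130,335,165),lambda h:S(h)>40,.013),("tin",(385,340,460,405),lambda h:S(h)>60,.01),("clip",(440,232,475,260),lambda h:V(h)<110,.0)]:
    c,s,g=blob(im,p,roi,f,z);print(n,c,np.round(s,1),round(g,1),"r",np.hypot(*c).round(3))
a=cv2.resize(im[255:360,190:440],None,fx=3,fy=3,interpolation=cv2.INTER_CUBIC);cv2.imwrite("pics/crop.png",a[:,:,::-1])
w=robot.read_camera("wrist");cv2.imwrite("pics/w0.png",w[:,:,::-1]);print(robot.camera_params("wrist"))
E
```

```text
black [ 0.4495 -0.3836] [107.7  67.3] 4.3 r 0.591
blue [ 0.6139 -0.3343] [106.1  64.2] 5.7 r 0.699
orange [ 0.5983 -0.1757] [105.4  64.6] -0.5 r 0.624
eraser [ 0.4541 -0.2604] [31.6 22.8] -63.9 r 0.523
stick [ 0.4609 -0.1495] [58.1 21.3] -83.3 r 0.485
sharp [ 0.4582 -0.0325] [29.3 18.2] 20.2 r 0.459
stone [ 0.7079 -0.2296] [49.3 35.9] -44.2 r 0.744
tin [ 0.3063 -0.4059] [96.1 59.9] 65.2 r 0.509
clip [ 0.5266 -0.4812] [35.7 17.7] -79.1 r 0.713
{'camera_matrix': array([[373.8682,   0.    , 323.0358],
       [  0.    , 373.8682, 247.5731],
       [  0.    ,   0.    ,   1.    ]]), 'world_from_camera': array([[ 0.2421,  0.9349,  0.2594,  0.215 ],
       [-0.9702,  0.2337,  0.0634, -0.5393],
       [-0.0013, -0.267 ,  0.9637,  0.3842],
       [ 0.    ,  0.    ,  0.    ,  1.    ]])}
```

View pics/crop.png

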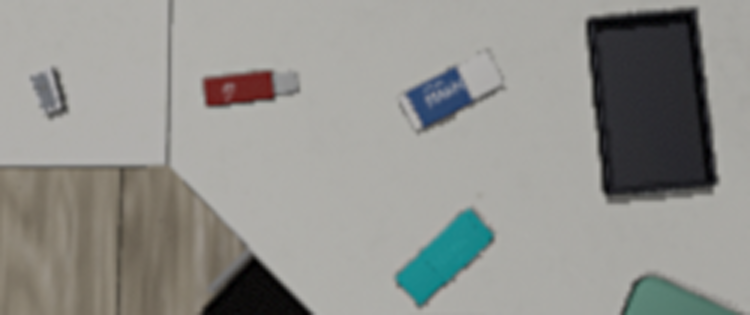

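The crop confirms the blue and white eraser at about (341,285), the red stick with its plug to the right at (273,284), and the grey sharpener at (206,286). The turquoise block is the decoy. Measured sizes fit the given ones. I'll hover over the eraser and look with the wrist camera.

carry_out(increments=[[[3.15, -1.77, -0.5, 0, 0, 0, 1], [3.15, -1.77, -0.5, 0, 0, 0, 1], [3.15, -1.77, -0.5, 0, 0, 0, 1], [3.15, -1.77, -0.5, 0, 0, 0, 1], [3.15, -1.77, -0.5, 0, 0, 0, 1], [3.15, -1.77, -0.5, 0, 0, 0, 1], [3.15, -1.77, -0.5, 0, 0, 0, 1], [3.15, -1.77, -0.5, 0, 0, 0, 1], [3.15, -1.77, -0.5, 0, 0, 0, 1], [3.15, -1.77, -0.5, 0, 0, 0, 1], [3.15, -1.77, 0, 0, 0, 0, 1], [3.15, -1.77, 0, 0, 0, 0, 1]]], newtons=8)

```text
time: 1.2
eef_pos: [0.4555, -0.2593, 0.2669]
ee_rot: [3.117, 0.382, 0.001]
wrist_force: [0.5, -0.3, -0.2]
grip_width: 0.998
gripper_force: 0.0
```

carry_out(increments=[[[0, 0, 2, 0, 0, -6.5, 1], [0, 0, 2, 0, 0, -6.5, 1], [0, 0, 2, 0, 0, 0, 1], [0, 0, 2, 0, 0, 0, 1], [0, 0, 2, 0, 0, 0, 1], [0, 0, 2, 0, 0, 0, 1], [0, 0, 1, 0, 0, 0, 1], [0, 0, 0, 0, 0, 0, 1]]])

```text
time: 1.87
eef_pos: [0.4524, -0.2591, 0.1335]
ee_rot: [-3.05, -0.731, 0.006]
wrist_force: [-0.6, 0.4, 0.2]
grip_width: 0.999
gripper_force: 0.0
```

Run:
```python
from h import *
go(.4541,-.2604,.1,27)
w=robot.read_camera("wrist");cv2.imwrite("pics/w1.png",w[:,:,::-1]);print(robot.camera_params("wrist")["world_from_camera"])
```

```text
pos [ 0.4524 -0.2591  0.1335] yaw 27.0 tilt -1.0000 t 1.8667 | shift cm [0.1  0.21 3.35] turn -0.0 j6 0.41 F [-0.6296  0.3661  0.226 ] w 0.999 0.0
[[ 0.4541  0.8579  0.2403  0.524 ]
 [-0.8909  0.4381  0.1195 -0.2254]
 [-0.0028 -0.2684  0.9633  0.3037]
 [ 0.      0.      0.      1.    ]]
```

View pics/w1.png

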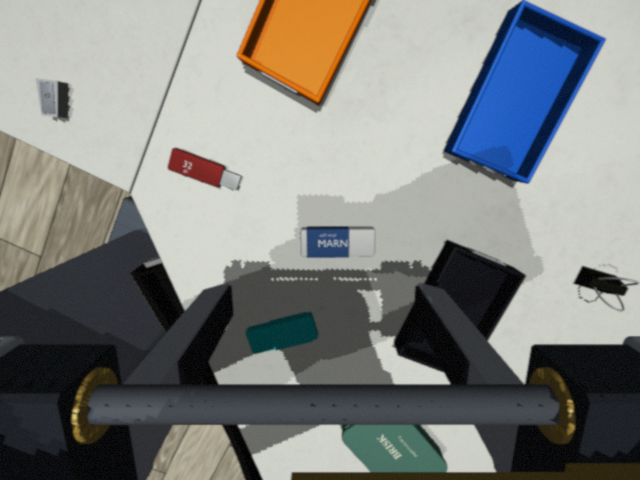

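The wrist view shows the eraser at (338,242), level with the image rows and lying ahead of the fingers. Also visible: the stick (205,170), sharpener (52,100), blue tray (525,92), orange tray (305,45) and black tray (460,305). The turquoise block is at (282,332).

Run:
```python
from h import *
im=cv2.imread("pics/w1.png")[:,:,::-1].copy();p=robot.camera_params("wrist")
S=lambda h:h[...,1];V=lambda h:h[...,2]
print("eraser c",ray(p,[(338.5,242)],.0065), "corners",ray(p,[(302,228),(374,227),(375,256),(302,256)],.0065)*1000)
for n,roi,f,z in[("blue",(435,0,620,192),lambda h:(S(h)>120)&(h[...,0]>100),.011),("stick",(155,140,255,200),lambda h:(S(h)>60)|(V(h)<150),.004),("red",(155,140,255,200),lambda h:(S(h)>60),.004),("sharp",(30,70,80,125),lambda h:V(h)<170,.007)]:
    c,s,g=blob(im,p,roi,f,z);print(n,c,np.round(s,1),round(g,1))
go(.4541,-.2604,.1,27)
```

```text
eraser c [[ 0.4598 -0.2714  0.0065]] corners [[ 456.7485 -239.5193    6.5   ]
 [ 484.0956 -291.2593    6.5   ]
 [ 462.9549 -303.977     6.5   ]
 [ 435.3864 -250.0048    6.5   ]]
blue [ 0.6187 -0.3386] [110.1  71.6] 5.6
stick [ 0.4624 -0.1458] [46.4 19.3] -83.4
red [ 0.462  -0.1437] [42.1 18. ] -83.4
sharp [ 0.4602 -0.0338] [28.7 24.3] 23.0
pos [ 0.4535 -0.26    0.1353] yaw 27.0 tilt -1.0000 t 1.9167 | shift cm [0.04 0.08 3.53] turn -0.0 j6 0.41 F [-0.0376 -2.2095  0.5942] w 0.997 0.0
```

carry_out(increments=[[[0.1, 1.28, 0, 0, 0, 0, 0.82], [0, 0, 2.5, 0, 0, 0, 0.82], [0, 0, 2.5, 0, 0, 0, 0.82], [0, 0, 2.5, 0, 0, 0, 0.82], [0, 0, 2.5, 0, 0, 0, 0.82], [0, 0, 1.5, 0, 0, 0, 0.82], [0, 0, 0.7, 0, 0, 0, 0.82], [0, 0, 0, 0, 0, 0, 0.82], [0, 0, 0, 0, 0, 0, 0.82]]])

```text
time: 2.67
eef_pos: [0.4621, -0.2724, 0.0157]
ee_rot: [3.053, 0.732, 0.002]
wrist_force: [0.5, -0.2, -0.0]
grip_width: 0.815
gripper_force: 0.0
```

Run:
```python
from h import *
go(.460,-.271,.0125,27.4)
w=robot.read_camera("wrist");cv2.imwrite("pics/w2.png",w[:,:,::-1])
```

```text
pos [ 0.4621 -0.2724  0.0157] yaw 27.0 tilt -1.0000 t 2.6667 | shift cm [-0.12 -0.23  0.32] turn -0.4 j6 0.41 F [ 0.4609 -0.2108 -0.0402] w 0.815 0.0
```

View pics/w2.png

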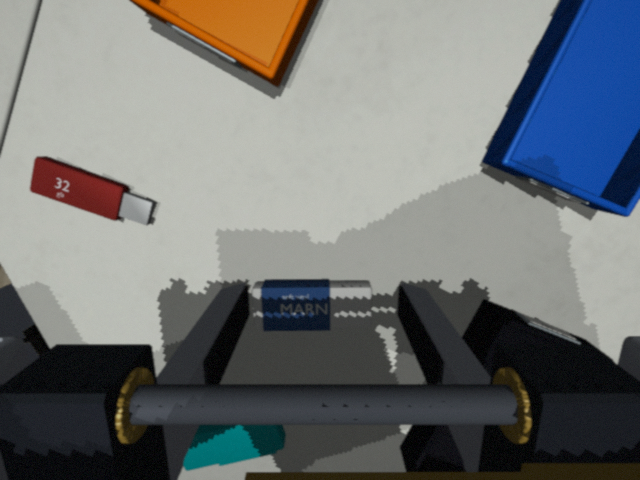

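The eraser (250–372, row 305) lies between the fingers, with the left finger nearly touching. I'll shift slightly and close.

carry_out(increments=[[[-0.1, -0.24, 0.15, 0, 0, -0.4, 0.82], [0, 0, 0.1, 0, 0, 0, 0.82], [0, 0, 0, 0, 0, 0, 0.5], [0, 0, 0, 0, 0, 0, 0.5], [0, 0, 0, 0, 0, 0, 0.5], [0, 0, 0, 0, 0, 0, 0.5], [0, 0, 0, 0, 0, 0, 0.5], [0, 0, 0, 0, 0, 0, 0.5]]], newtons=8)

```text
time: 3.38
eef_pos: [0.4592, -0.27, 0.0123]
ee_rot: [3.052, 0.743, 0.0]
wrist_force: [-0.4, 1.0, 3.1]
grip_width: 0.637
gripper_force: 8.0
```

Run:
```python
from h import *
go(.4495,-.3836,.13,-85.7)
```

```text
pos [ 0.4592 -0.27    0.0123] yaw 27.4 tilt -1.0000 t 3.3833 | shift cm [ -6.08   9.64 -11.77] turn -66.9 j6 0.4 F [-0.4462  0.984   3.053 ] w 0.637 8.000208735466003
```

carry_out(increments=[[[0, 0, -2, 0, 0, 0, 0.5], [0, 0, -3, 0, 0, 0, 0.5], [0, 0, -3, 0, 0, -7, 0.5], [0, 0, -2.5, 0, 0, -7, 0.5], [0, 0, -2.5, 0, 0, -7, 0.5], [0, 0, 0, 0, 0, -7, 0.5], [0, 0, 0, 0, 0, -7, 0.5], [0, 0, 0, 0, 0, -7, 0.5], [0, 0, 0, 0, 0, -7, 0.5], [0, 0, 0, 0, 0, -7, 0.5], [0, 0, 0, 0, 0, -7, 0.5], [0, 0, 0, 0, 0, -3.9, 0.5]]])

```text
time: 4.38
eef_pos: [0.4589, -0.2698, 0.1416]
ee_rot: [-2.131, -2.308, 0.0]
wrist_force: [-0.4, 0.5, 0.5]
grip_width: 0.638
gripper_force: 8.0
```

Run:
```python
from h import *
go(.4495,-.3836,.13,-85.7)
```

```text
pos [ 0.4589 -0.2698  0.1416] yaw 94.6 tilt -1.0000 t 4.3833 | shift cm [-11.27  -1.84   1.15] turn 0.3 j6 -0.77 F [-0.3652  0.5264  0.54  ] w 0.638 7.999277114868164
```

carry_out(increments=[[[-2.8, -0.46, 0, 0, 0, 0.3, 0.5], [-2.8, -0.46, 0, 0, 0, 0, 0.5], [-2.8, -0.46, 0, 0, 0, 0, 0.5], [-2.8, -0.46, 0, 0, 0, 0, 0.5], [0, 0, 0, 0, 0, 0, 0.5], [0, 0, 0, 0, 0, 0, 0.5]]])

```text
time: 4.88
eef_pos: [0.4481, -0.3839, 0.1414]
ee_rot: [-2.145, -2.294, -0.0]
wrist_force: [-0.5, 0.9, -0.8]
grip_width: 0.639
gripper_force: 8.0
```

Run:
```python
from h import *
go(.4495,-.3836,.13,-85.7)
p=robot.camera_params("wrist");w=robot.read_camera("wrist");cv2.imwrite("pics/w3.png",w[:,:,::-1]);np.save("p3.npy",p["world_from_camera"])
```

```text
pos [ 0.4481 -0.3839  0.1414] yaw 93.8 tilt -1.0000 t 4.8833 | shift cm [0.02 0.14 1.14] turn -0.5 j6 -0.92 F [-0.4702  0.8627 -0.8034] w 0.639 7.999926656484604
```

View pics/w3.png

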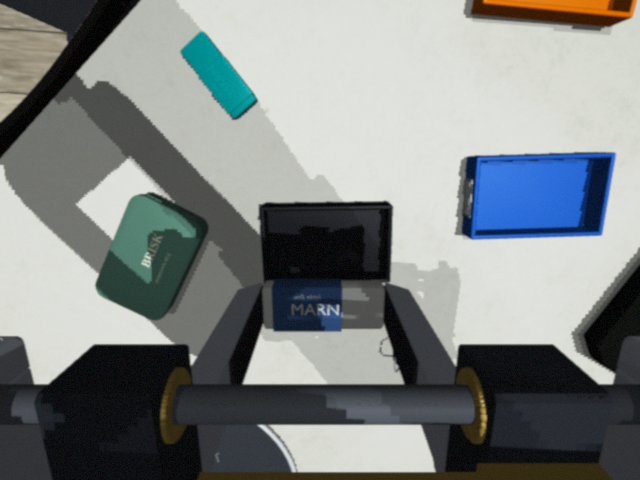

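The black tray is clear: far rim corners (260,204) and (391,203). The held eraser is at (328,305). The blue tray's rim is about (478,154), (614,153), (605,236), (470,238).

Run:
```python
from h import *
im=cv2.imread("pics/w3.png")[:,:,::-1].copy();p=robot.camera_params("wrist");p["world_from_camera"]=np.load("p3.npy")
h=cv2.cvtColor(im,cv2.COLOR_RGB2HSV).astype(int)
m=h[...,2]<70
far=[(u,np.argmax(m[190:260,u])+190-.5) for u in range(270,385,5)]
lf=[(np.argmax(m[v,245:300])+244.5,v) for v in range(210,262,4)]
rt=[(400-np.argmax(m[v,400:350:-1])+.5,v) for v in range(210,272,4)]
def line(q,z=.022):
    w=ray(p,q,z)[:,:2].astype(np.float32);vx,vy,x,y=cv2.fitLine(w,cv2.DIST_HUBER,0,.001,.001).ravel();return np.array([x,y]),np.array([vx,vy]),np.degrees(np.arctan(vy/vx))
for n,q in(("far",far),("left",lf),("right",rt)):
    c,d,a=line(q);print(n,c,a.round(2),[tuple(map(float,t)) for t in q[::5]])
c,d,a=line(far);print("len of far rim",np.ptp(ray(p,far,.022)[:,1]))
print("corners",ray(p,[(260,204),(391,203)],.022))
b=blob(im,p,(450,140,630,250),lambda h:(h[...,1]>120)&(h[...,0]>100),.011);print("blue",b)
print("blue rim",ray(p,[(478,154),(614,153),(605,236),(470,238)],.022))
```

```text
far [ 0.4535 -0.3497] 4.77 [(270.0, 202.5), (295.0, 202.5), (320.0, 202.5), (345.0, 202.5), (370.0, 202.5)]
left [ 0.3985 -0.3787] -87.48 [(259.5, 210.0), (260.5, 230.0), (260.5, 250.0)]
right [ 0.5019 -0.3767] -85.07 [(391.5, 210.0), (390.5, 230.0), (389.5, 250.0), (389.5, 270.0)]
len of far rim 0.0070422652158497745
corners [[ 0.398  -0.3547  0.022 ]
 [ 0.4991 -0.347   0.022 ]]
blue (array([ 0.6162, -0.3356]), (114.05047607421875, 65.98260498046875), 5.677125930786133)
blue rim [[ 0.5597 -0.3061  0.022 ]
 [ 0.6608 -0.2985  0.022 ]
 [ 0.6712 -0.3617  0.022 ]
 [ 0.5648 -0.3705  0.022 ]]
```

carry_out(increments=[[[0.07, 0.2, 1, 0, 0, -0.8, 0.5], [0, 0, 2, 0, 0, 0, 0.5], [0, 0, 2, 0, 0, 0, 0.5], [0, 0, 2, 0, 0, 0, 0.5], [0, 0, 2, 0, 0, 0, 0.5], [0, 0, 0, 0, 0, 0, 0.5], [0, 0, 0, 0, 0, 0, 0.5], [0, 0, 0, 0, 0, 0, 0.5]]])

```text
time: 5.6
eef_pos: [0.4512, -0.3816, 0.0526]
ee_rot: [2.125, 2.313, 0.0]
wrist_force: [-0.2, -0.5, 0.9]
grip_width: 0.636
gripper_force: 8.0
```

Run:
```python
from h import *
go(.450,-.383,.0165,94.6)
```

```text
pos [ 0.4512 -0.3816  0.0526] yaw 94.8 tilt -1.0000 t 5.6 | shift cm [-0.12 -0.13  3.61] turn 0.2 j6 -0.93 F [-0.2317 -0.4544  0.8587] w 0.636 7.999985218048096
```

carry_out(increments=[[[-0.1, -0.1, 1, 0, 0, 0, 0.5], [0, 0, 1, 0, 0, 0, 0.5], [0, 0, 1, 0, 0, 0, 0.5], [0, 0, 0.5, 0, 0, 0, 0.5], [0, 0, 0, 0, 0, 0, 0.5], [0, 0, 0, 0, 0, 0, 0.5]]])

```text
time: 6.1
eef_pos: [0.4493, -0.3829, 0.0163]
ee_rot: [-2.126, -2.311, -0.0]
wrist_force: [0.1, -0.3, -0.3]
grip_width: 0.641
gripper_force: 8.0
```

carry_out(increments=[[[0, 0, 0, 0, 0, 0, 0.7], [0, 0, 0, 0, 0, 0, 0.7], [0, 0, 0, 0, 0, 0, 0.7], [0, 0, 0, 0, 0, 0, 0.7], [0, 0, -1, 0, 0, 0, 0.7], [0, 0, -2, 0, 0, 0, 0.7], [0, 0, -3, 0, 0, 0, 0.7], [0, 0, -3, 0, 0, 0, 0.9], [0, 0, -3, 0, 0, 0, 1], [0, 0, -2, 0, 0, 0, 1], [0, 0, 0, 0, 0, 0, 1]]])

```text
time: 7.02
eef_pos: [0.4525, -0.3863, 0.1641]
ee_rot: [2.119, 2.303, -0.002]
wrist_force: [-0.1, -0.5, 0.9]
grip_width: 0.944
gripper_force: 0.0
```

Run:
```python
from h import *
go(.6145,-.335,.1,5.7)
im=robot.read_camera("wrist");cv2.imwrite("pics/w4.png",im[:,:,::-1])
```

```text
pos [ 0.4525 -0.3863  0.1641] yaw 94.8 tilt -0.9999 t 7.0167 | shift cm [ 3.82 16.53  6.5 ] turn 89.1 j6 -0.94 F [-0.1146 -0.4687  0.8877] w 0.944 0.0
```

View pics/w4.png

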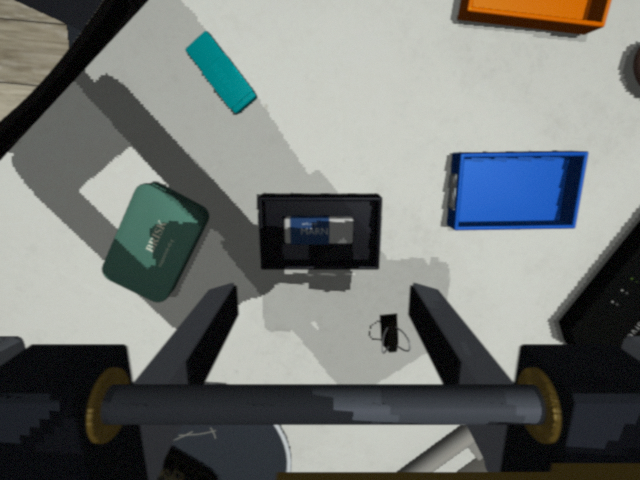

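The eraser lies flat and centred in the black tray at (320,231). Next I turn toward the blue tray.

carry_out(increments=[[[0, 0, 0, 0, 0, 7, 1], [0, 0, 0, 0, 0, 7, 1], [0, 0, 0, 0, 0, 7, 1], [0, 0, 0, 0, 0, 7, 1], [0, 0, 0, 0, 0, 7, 1], [0, 0, 0, 0, 0, 7, 1], [0, 0, 0, 0, 0, 7, 1], [0, 0, 0, 0, 0, 7, 1], [0, 0, 0, 0, 0, 7, 1], [0, 0, 0, 0, 0, 7, 1], [0, 0, 0, 0, 0, 7, 1], [0, 0, 0, 0, 0, 7, 1]]])

```text
time: 8.07
eef_pos: [0.4486, -0.382, 0.1548]
ee_rot: [-3.125, -0.285, 0.004]
wrist_force: [0.2, 0.8, -1.5]
grip_width: 1.003
gripper_force: 0.0
```

carry_out(increments=[[[0, 0, 0, 0, 0, 5.1, 1], [3, -0.7, 0, 0, 0, 0, 1], [3, -0.7, 0, 0, 0, 0, 1], [3, -0.7, 0, 0, 0, 0, 1], [3, -0.7, 0, 0, 0, 0, 1], [3, -0.7, 0, 0, 0, 0, 1], [0, 0, 0, 0, 0, 0, 1], [0, 0, 0, 0, 0, 0, 1], [0, 0, 0, 0, 0, 0, 1]]])

```text
time: 8.82
eef_pos: [0.594, -0.333, 0.155]
ee_rot: [-3.136, -0.156, 0.005]
wrist_force: [-0.4, -0.2, 0.1]
grip_width: 1.003
gripper_force: 0.0
```

Run:
```python
from h import *
go(.6145,-.335,.1,5.7)
p=robot.camera_params("wrist");im=robot.read_camera("wrist");cv2.imwrite("pics/w5.png",im[:,:,::-1]);np.save("p5.npy",p["world_from_camera"])
S=lambda h:h[...,1]
hh=cv2.cvtColor(im,cv2.COLOR_RGB2HSV).astype(int);m=((S(hh)>120)&(hh[...,0]>100)&(hh[...,0]<130))
ys,xs=np.nonzero(m);print(xs.min(),xs.max(),ys.min(),ys.max())
print(blob(im,p,(0,0,640,340),lambda h:(S(h)>120)&(h[...,0]>100)&(h[...,0]<130),.011))
t=robot.read_camera("top");q=robot.camera_params("top");cv2.imwrite("pics/t5.png",t[:,:,::-1])
```

```text
pos [ 0.594 -0.333  0.155] yaw 5.7 tilt -1.0000 t 8.8167 | shift cm [2.03 0.41 5.5 ] turn -0.0 j6 0.83 F [-0.4255 -0.232   0.1428] w 1.003 0.0
0 639 0 479
(array([ 0.612 , -0.3354]), (106.7004623413086, 65.79139709472656), 5.762933731079102)
```

View pics/w5.png

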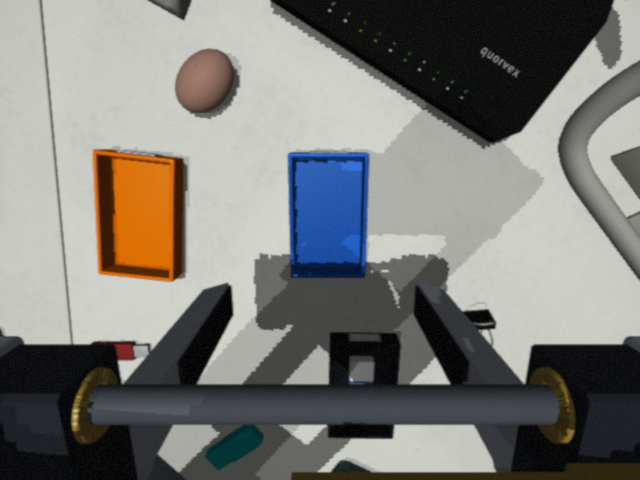

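The blue tray is centred at (328,215) and square to the tool. The orange tray is at (138,215), the stone at (205,80), and the black tray is behind at (362,385).

carry_out(increments=[[[1.9, 0.38, 0, 0, 0, 0, 1], [0, 0, 3, 0, 0, 0, 1], [0, 0, 3, 0, 0, 0, 1], [0, 0, 3, 0, 0, 0, 1], [0, 0, 2, 0, 0, 0, 1], [0, 0, 1, 0, 0, 0, 1], [0, 0, 1, 0, 0, 0, 1], [0, 0, 0, 0, 0, 0, 1], [0, 0, 0, 0, 0, 0, 1], [0, 0, 0, 0, 0, 0, 1]]])

```text
time: 9.75
eef_pos: [0.6159, -0.3365, 0.0291]
ee_rot: [3.136, 0.155, 0.004]
wrist_force: [-0.7, 0.2, 0.4]
grip_width: 0.998
gripper_force: 0.0
```

Run:
```python
from h import *
go(.613,-.335,.014,5.7)
```

```text
pos [ 0.6159 -0.3365  0.0291] yaw 5.7 tilt -1.0000 t 9.75 | shift cm [-0.27 -0.18  1.51] turn -0.0 j6 0.85 F [-0.6728  0.1936  0.3873] w 0.998 0.0
```

carry_out(increments=[[[-0.25, -0.18, 0.7, 0, 0, 0, 1], [0, 0, 0.75, 0, 0, 0, 1], [0, 0, 0, 0, 0, 0, 1], [0, 0, 0, 0, 0, 0, 0.5], [0, 0, 0, 0, 0, 0, 0.5], [0, 0, 0, 0, 0, 0, 0.5], [0, 0, 0, 0, 0, 0, 0.5], [0, 0, 0, 0, 0, 0, 0.5], [0, 0, 0, 0, 0, 0, 0.5], [0, 0, 0, 0, 0, 0, 0.5]]], newtons=14)

```text
time: 10.58
eef_pos: [0.6121, -0.334, 0.0125]
ee_rot: [3.138, 0.155, 0.0]
wrist_force: [0.2, 0.1, -0.0]
grip_width: 0.679
gripper_force: 14.0
```

Run:
```python
from h import *
go(.613,-.335,.014,5.7)
```

```text
pos [ 0.6121 -0.334   0.0125] yaw 5.7 tilt -1.0000 t 10.5833 | shift cm [ 0.08  0.11 -0.15] turn -0.0 j6 0.85 F [ 0.2037  0.1311 -0.0179] w 0.679 13.999949097633362
```

carry_out(increments=[[[0, 0, -1, 0, 0, 0, 0.5], [0, 0, -2, 0, 0, 0, 0.5], [0, 0, -3, 0, 0, 0, 0.5], [0, 0, -3, 0, 0, 0, 0.5], [-2, 0.4, 0, 0, 0, 0, 0.5], [-3, 0.6, 0, 0, 0, 0, 0.5], [-3, 0.6, 0, 0, 0, 0, 0.5], [-3, 0.6, 0, 0, 0, 0, 0.5], [-3, 0.6, 0, 0, 0, 0, 0.5], [-2.6, 0.47, 0, 0, 0, 1.1, 0.5], [0, 0, 0, 0, 0, 0, 0.5], [0, 0, 0, 0, 0, 0, 0.5]]])

```text
time: 11.58
eef_pos: [0.4491, -0.3833, 0.1031]
ee_rot: [-3.139, -0.122, -0.001]
wrist_force: [0.0, 0.5, -0.9]
grip_width: 0.678
gripper_force: 14.0
```

Run:
```python
from h import *
go(.450,-.383,.036,4.6)
p=robot.camera_params("wrist");im=robot.read_camera("wrist");cv2.imwrite("pics/w6.png",im[:,:,::-1]);np.save("p6.npy",p["world_from_camera"])
```

```text
pos [ 0.4491 -0.3833  0.1031] yaw 4.4 tilt -1.0000 t 11.5833 | shift cm [ 0.09 -0.02  6.71] turn -0.2 j6 0.64 F [ 0.0237  0.5235 -0.889 ] w 0.678 13.99984672665596
```

View pics/w6.png

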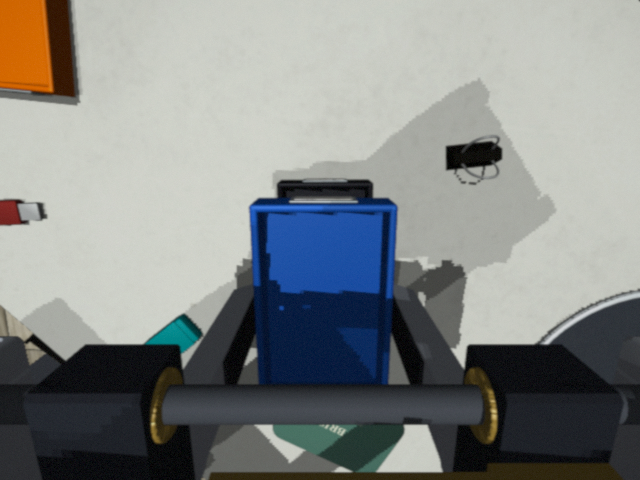

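The blue tray is held level. Its far rim corners are about (250,201) and (397,201). Behind it the black tray's far rim corners show at (279,181) and (371,181).

Run:
```python
from h import *
im=cv2.imread("pics/w6.png")[:,:,::-1].copy();p=robot.camera_params("wrist");p["world_from_camera"]=np.load("p6.npy")
h=cv2.cvtColor(im,cv2.COLOR_RGB2HSV).astype(int)
bm=(h[...,1]>120)&(h[...,0]>100)&(h[...,0]<130);km=h[...,2]<70
fb=np.array([(u,np.argmax(bm[150:260,u])+149.5) for u in range(262,388,6)]);fk=np.array([(u,np.argmax(km[150:220,u])+149.5) for u in range(284,368,4)])
row=lambda m,v:(np.nonzero(m[v,230:420])[0][[0,-1]]+[229.5,230.5])
eb=np.array([row(bm,v) for v in range(202,208)]).mean(0);ek=np.array([row(km,v) for v in range(183,190)]).mean(0)
print(fb[::7],fk[::7],eb,ek)
B=ray(p,[(eb[0],np.median(fb[:,1])),(eb[1],np.median(fb[:,1]))],.1125);K=ray(p,[(ek[0],np.median(fk[:,1])),(ek[1],np.median(fk[:,1]))],.022)
for n,W in(("blue",B),("black",K)):
    d=W[1]-W[0];L=np.hypot(*d[:2]);yaw=np.degrees(np.arctan2(d[0],-d[1]));u=np.array([np.cos(np.radians(4.5)),np.sin(np.radians(4.5))])
    print(n,"width",L*1000,"yaw",yaw,"centre",W.mean(0)[:2]-.052*u)
print("slopes",np.polyfit(*fb.T,1)[0],np.polyfit(*fk.T,1)[0]);print("tcp",robot.state()["eef_pos"])
```

```text
[[262.  198.5]
 [304.  187.5]
 [346.  203.5]] [[284.  180.5]
 [312.  182.5]
 [340.  181.5]] [251.5 394.5] [277.5    371.9286]
blue width 60.92240253370504 yaw 4.474887765860326 centre [ 0.4532 -0.3834]
black width 62.35798305156007 yaw 4.475367453444268 centre [ 0.4518 -0.3847]
slopes -0.0010822510822513108 -0.010389610389610018
tcp [ 0.4503 -0.3831  0.1031]
```

carry_out(increments=[[[-0.1, 0.04, 1, 0, 0, -0.1, 0.5], [0, 0, 2, 0, 0, 0, 0.5], [0, 0, 2, 0, 0, 0, 0.5], [0, 0, 0.6, 0, 0, 0, 0.5], [0, 0, 0, 0, 0, 0, 0.5], [0, 0, 0, 0, 0, 0, 0.5], [0, 0, 0, 0, 0, 0, 0.5]]])

```text
time: 12.22
eef_pos: [0.4503, -0.3838, 0.0474]
ee_rot: [3.137, 0.129, 0.002]
wrist_force: [0.5, -0.2, -0.6]
grip_width: 0.68
gripper_force: 14.0
```

Run:
```python
from h import *
robot.read_camera("top")
go(.4487,-.3835,.0350,4.6)
```

```text
pos [ 0.4503 -0.3841  0.0477] yaw 4.7 tilt -1.0000 t 12.2667 | shift cm [-0.15 -0.07  1.27] turn 0.1 j6 0.64 F [-0.8173 -0.7539 -0.152 ] w 0.679 13.999859690666199
```

carry_out(increments=[[[-0.1, -0.04, 0.6, 0, 0, 0, 0.5], [0, 0, 0.4, 0, 0, 0, 0.5], [0, 0, 0.25, 0, 0, 0, 0.5], [0, 0, 0, 0, 0, 0, 0.5], [0, 0, 0, 0, 0, 0, 0.5], [0, 0, 0, 0, 0, 0, 0.5]]])

```text
time: 12.77
eef_pos: [0.4481, -0.383, 0.0342]
ee_rot: [3.139, 0.128, 0.0]
wrist_force: [0.1, 0.9, 3.5]
grip_width: 0.679
gripper_force: 14.0
```

Run:
```python
from h import *
for i in range(3): go(.4487,-.3835,.0350,4.6);robot.read_camera("top")
```

```text
pos [ 0.4481 -0.383   0.0342] yaw 4.7 tilt -1.0000 t 12.7667 | shift cm [ 0.05  0.05 -0.08] turn 0.1 j6 0.64 F [0.1084 0.8964 3.4753] w 0.679 14.000182449817657
pos [ 0.4481 -0.3831  0.0343] yaw 4.7 tilt -1.0000 t 12.8167 | shift cm [ 0.05  0.05 -0.07] turn 0.1 j6 0.64 F [-1.0236  0.3534  2.3439] w 0.679 14.000022858381271
pos [ 0.4481 -0.3831  0.0343] yaw 4.7 tilt -1.0000 t 12.8667 | shift cm [ 0.05  0.05 -0.07] turn 0.1 j6 0.64 F [-1.0399  0.5568  3.2794] w 0.681 14.000251740217209
```

carry_out(increments=[[[0, 0, 0, 0, 0, 0, 0.85], [0, 0, 0, 0, 0, 0, 0.85], [0, 0, 0, 0, 0, 0, 0.85], [0, 0, 0, 0, 0, 0, 0.9], [0, 0, -1, 0, 0, 0, 1], [0, 0, -2, 0, 0, 0, 1], [0, 0, -3, 0, 0, 0, 1], [0, 0, -3, 0, 0, 0, 1], [-2, 0, -3, 0, 0, 0, 1], [-2, 0, 0, 0, 0, 0, 1], [0, 0, 0, 0, 0, 0, 1], [0, 0, 0, 0, 0, 0, 1]]])

```text
time: 13.92
eef_pos: [0.408, -0.3864, 0.1548]
ee_rot: [3.138, 0.126, 0.002]
wrist_force: [0.2, 1.3, -0.9]
grip_width: 1.003
gripper_force: 0.0
```

Run:
```python
from h import *
go(.4487,-.3835,.0350,4.6)
p=robot.camera_params("wrist");im=robot.read_camera("wrist");np.save("p7.npy",p["world_from_camera"])
cv2.imwrite("pics/w7.png",im[:,:,::-1])
print(blob(im,p,(150,60,500,340),lambda h:(h[...,1]>120)&(h[...,0]>100)&(h[...,0]<130),.033))
t=robot.read_camera("scene");cv2.imwrite("pics/s7.png",t[:,:,::-1])
c=cv2.resize(im[80:320,200:460],None,fx=2.3,fy=2.3);cv2.imwrite("pics/w7c.png",c[:,:,::-1])
```

```text
pos [ 0.408  -0.3864  0.1548] yaw 4.6 tilt -1.0000 t 13.9167 | shift cm [ 4.06  0.03 11.99] turn -0.0 j6 0.58 F [ 0.1723  1.2739 -0.9193] w 1.003 0.0
(array([ 0.4484, -0.3833]), (107.39813995361328, 65.73238372802734), 4.633514881134033)
```

View pics/w7c.png

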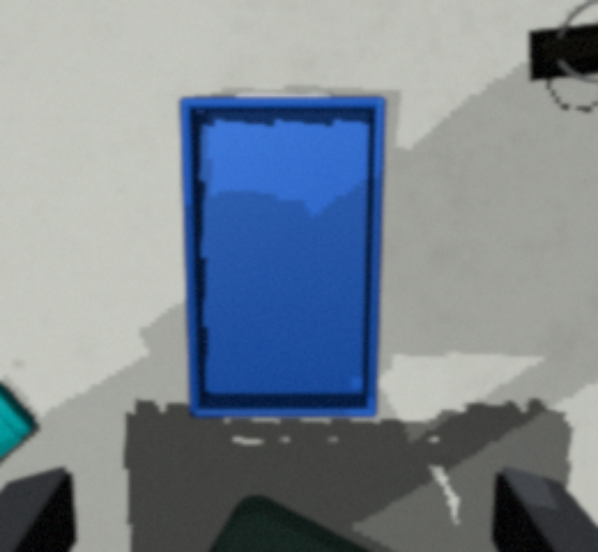

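The blue tray covers the black one completely from above. I'll check alignment from the side.

Run:
```python
from h import *
im=cv2.imread("pics/s7.png");c=cv2.resize(im[225:315,330:425],None,fx=6,fy=6,interpolation=cv2.INTER_CUBIC);cv2.imwrite("pics/s7c.png",c)
```

View pics/s7c.png

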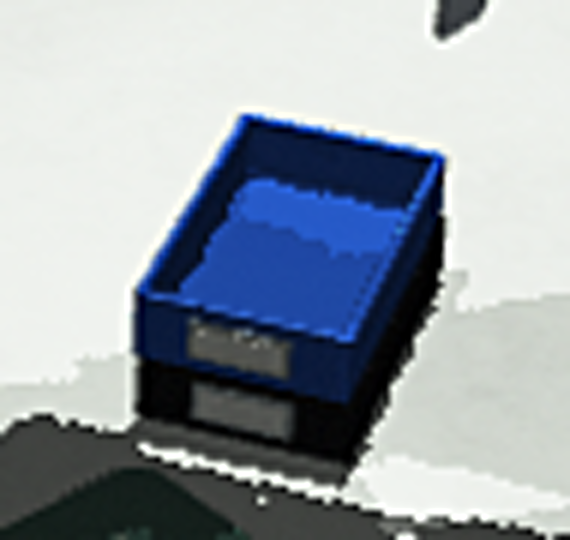

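The blue tray sits squarely on the black one: edges and labels line up within about a millimetre. Next is the memory stick.

carry_out(increments=[[[0, 0, 0, 0, 0, -7.1, 1], [0, 0, 0, 0, 0, -7.1, 0.7], [0, 0, 0, 0, 0, -7.1, 0.6], [0, 0, 0, 0, 0, -7.1, 0.5], [0, 0, 0, 0, 0, -7.1, 0.5], [0, 0, 0, 0, 0, -7.1, 0.5], [0, 0, 0, 0, 0, -7.1, 0.5], [0, 0, 0, 0, 0, -7.1, 0.5], [0, 0, 0, 0, 0, -7.1, 0.5], [0, 0, 0, 0, 0, -7.1, 0.5], [0, 0, 0, 0, 0, -7.1, 0.5], [0, 0, 0, 0, 0, -7.1, 0.5]]])

```text
time: 15.02
eef_pos: [0.4086, -0.3853, 0.1524]
ee_rot: [-2.214, -2.225, -0.001]
wrist_force: [0.4, 0.5, 0.6]
grip_width: 0.5
gripper_force: 0.0
```

carry_out(increments=[[[0, 0, 0, 0, 0, -6.8, 0.5], [3.3, 1.1, 0, 0, 0, 0, 0.5], [3.3, 1.1, 0, 0, 0, 0, 0.5], [3.3, 1.1, 0, 0, 0, 0, 0.5], [3.3, 1.1, 0, 0, 0, 0, 0.5], [3.3, 1.1, 0, 0, 0, 0, 0.5], [3.3, 1.1, 0, 0, 0, 0, 0.5], [3.3, 1.1, 1, 0, 0, 0, 0.5], [0, 0, 2, 0, 0, 0, 0.5], [0, 0, 2, 0, 0, 0, 0.5], [0, 0, 0, 0, 0, 0, 0.5], [0, 0, 0, 0, 0, 0, 0.5]]])

```text
time: 16.02
eef_pos: [0.4569, -0.1465, 0.1023]
ee_rot: [-2.084, -2.345, 0.001]
wrist_force: [-0.2, -0.0, -0.0]
grip_width: 0.498
gripper_force: 0.0
```

Run:
```python
from h import *
go(.461,-.143,.0125,96.6)
p=robot.camera_params("wrist");im=robot.read_camera("wrist");cv2.imwrite("pics/w8.png",im[:,:,::-1])
print(blob(im,p,(150,60,500,340),lambda h:(h[...,1]>120)&((h[...,0]>170)|(h[...,0]<5)),.004))
```

```text
pos [ 0.4569 -0.1465  0.1023] yaw 96.7 tilt -1.0000 t 16.0167 | shift cm [0.28 0.49 8.98] turn 0.1 j6 -0.61 F [-0.1895 -0.045  -0.0072] w 0.498 0.0
(array([ 0.4615, -0.1439]), (41.624725341796875, 16.078218460083008), -82.54243516921997)
```

carry_out(increments=[[[0.22, 0.5, 0, 0, 0, 0, 0.5], [0, 0, 3, 0, 0, 0, 0.5], [0, 0, 3, 0, 0, 0, 0.5], [0, 0, 2, 0, 0, 0, 0.5], [0, 0, 0.8, 0, 0, 0, 0.5], [0, 0, 0, 0, 0, 0, 0.5], [0, 0, 0, 0, 0, 0, 0.5], [0, 0, 0, 0, 0, 0, 0.5]]])

```text
time: 16.73
eef_pos: [0.4644, -0.1461, 0.0177]
ee_rot: [2.086, 2.344, 0.002]
wrist_force: [0.5, 0.9, 0.6]
grip_width: 0.5
gripper_force: 0.0
```

Run:
```python
from h import *
go(.4613,-.1435,.0125,96.8)
```

```text
pos [ 0.4644 -0.1461  0.0177] yaw 96.6 tilt -1.0000 t 16.7333 | shift cm [ 0.3  -0.28  0.52] turn -0.2 j6 -0.6 F [0.4774 0.9374 0.6097] w 0.5 0.0
```

carry_out(increments=[[[0.2, -0.25, 0.2, 0, 0, 0, 0.5], [0, 0, 0.25, 0, 0, 0, 0.5], [0, 0, 0, 0, 0, 0, 0.5], [0, 0, 0, 0, 0, 0, 0.1], [0, 0, 0, 0, 0, 0, 0.1], [0, 0, 0, 0, 0, 0, 0.1], [0, 0, 0, 0, 0, 0, 0.1], [0, 0, 0, 0, 0, 0, 0.1], [0, 0, 0, 0, 0, 0, 0.1], [0, 0, 0, 0, 0, 0, 0.1]]], newtons=8)

```text
time: 17.57
eef_pos: [0.4599, -0.1434, 0.0115]
ee_rot: [2.088, 2.347, 0.0]
wrist_force: [-0.2, -0.8, 0.2]
grip_width: 0.186
gripper_force: 8.0
```

carry_out(increments=[[[0, 0, -1, 0, 0, 0, 0.1], [0, 0, -2, 0, 0, 0, 0.1], [0, 0, -3, 0, 0, 0, 0.1], [0, 0, -3, 0, 0, 7, 0.1], [0, 0, -3, 0, 0, 7, 0.1], [0, 0, -1, 0, 0, 7, 0.1], [0, 0, 0, 0, 0, 7, 0.1], [0, 0, 0, 0, 0, 7, 0.1], [0, 0, 0, 0, 0, 7, 0.1], [0, 0, 0, 0, 0, 7, 0.1], [0, 0, 0, 0, 0, 7, 0.1], [0, 0, 0, 0, 0, 7, 0.1]]])

```text
time: 18.57
eef_pos: [0.4598, -0.1434, 0.1422]
ee_rot: [3.009, 0.901, 0.001]
wrist_force: [-1.0, -0.1, -1.0]
grip_width: 0.19
gripper_force: 8.0
```

carry_out(increments=[[[0, 0, 0, 0, 0, 7, 0.1], [0, 0, 0, 0, 0, 7, 0.1], [0, 0, 0, 0, 0, 7, 0.1], [0, 0, 0, 0, 0, 7, 0.1], [0, 0, 0, 0, 0, 0, 0.1], [0, 0, 0, 0, 0, 0, 0.1]]])

```text
time: 19.07
eef_pos: [0.4599, -0.1434, 0.142]
ee_rot: [3.137, 0.16, 0.001]
wrist_force: [0.3, -0.4, 0.3]
grip_width: 0.192
gripper_force: 8.0
```

Run:
```python
from h import *
go(.442,-.3835,.09,4.6)
p=robot.camera_params("wrist");im=robot.read_camera("wrist");cv2.imwrite("pics/w9.png",im[:,:,::-1])
```

```text
pos [ 0.4599 -0.1434  0.142 ] yaw 5.8 tilt -1.0000 t 19.0667 | shift cm [-4.23 23.7   5.2 ] turn 1.2 j6 0.99 F [ 0.3405 -0.4319  0.326 ] w 0.192 8.000191748142242
```

View pics/w9.png

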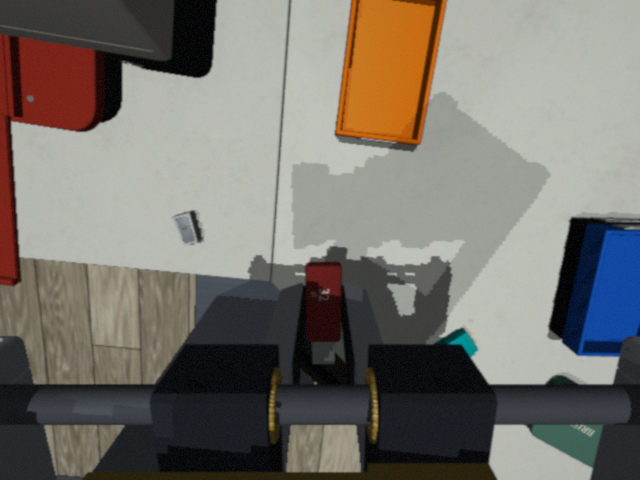

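The stick is held along the tool at (323,300), with its plug toward the gripper. Now to the blue tray.

carry_out(increments=[[[-0.4, 2.4, 0, 0, 0, 0, 0.1], [-0.4, 3.4, 0, 0, 0, 0, 0.1], [-0.4, 3.4, 0, 0, 0, 0, 0.1], [-0.4, 3.4, 0, 0, 0, 0, 0.1], [-0.4, 3.4, 0, 0, 0, 0, 0.1], [-0.4, 3.4, 0, 0, 0, 0, 0.1], [-0.4, 2.9, 0, 0, 0, 0, 0.1], [-0.1, 1.5, 2, 0, 0, 1.2, 0.1], [0, 0, 2, 0, 0, 0, 0.1], [0, 0, 2, 0, 0, 0, 0.1], [0, 0, 0, 0, 0, 0, 0.1], [0, 0, 0, 0, 0, 0, 0.1]]])

```text
time: 20.12
eef_pos: [0.4536, -0.3821, 0.0802]
ee_rot: [-3.136, -0.124, 0.004]
wrist_force: [0.7, -0.1, 0.0]
grip_width: 0.191
gripper_force: 8.0
```

Run:
```python
from h import *
robot.read_camera("top");go(.455,-.3833,.038,4.6)
```

```text
pos [ 0.4546 -0.383   0.0817] yaw 4.5 tilt -1.0000 t 20.1667 | shift cm [0.04 0.03 4.37] turn -0.1 j6 0.65 F [-0.2413 -0.8841  0.7264] w 0.191 7.999945431947708
```

Release with a small opening (0.19→0.27), then go up.

carry_out(increments=[[[0, 0, 1.5, 0, 0, 0, 0.1], [0, 0, 1.5, 0, 0, 0, 0.1], [0, 0, 0.9, 0, 0, 0, 0.1], [0, 0, 0.4, 0, 0, 0, 0.1], [0, 0, 0, 0, 0, 0, 0.1], [0, 0, 0, 0, 0, 0, 0.1], [0, 0, 0, 0, 0, 0, 0.1]]])

```text
time: 20.75
eef_pos: [0.4552, -0.3838, 0.0397]
ee_rot: [3.138, 0.123, 0.002]
wrist_force: [0.2, -0.2, 0.0]
grip_width: 0.188
gripper_force: 8.0
```

carry_out(increments=[[[0, 0, 0, 0, 0, 0, 0.27], [0, 0, 0, 0, 0, 0, 0.27], [0, 0, 0, 0, 0, 0, 0.27], [0, 0, -1, 0, 0, 0, 0.27], [0, 0, -2, 0, 0, 0, 0.27], [0, 0, -3, 0, 0, 0, 0.27], [0, 0, -3, 0, 0, 0, 0.6], [0, 0, -3, 0, 0, 0, 1], [0, 0, 0, 0, 0, 0, 1], [0, 0, 0, 0, 0, 0, 1]]])

```text
time: 21.58
eef_pos: [0.456, -0.3847, 0.162]
ee_rot: [3.134, 0.122, 0.007]
wrist_force: [-0.2, -1.0, -0.7]
grip_width: 0.516
gripper_force: 0.0
```

Run:
```python
from h import *
go(.5983,-.1757,.1,-.5)
p=robot.camera_params("wrist");im=robot.read_camera("wrist");cv2.imwrite("pics/w10.png",im[:,:,::-1])
f=lambda h:(h[...,1]>120)&((h[...,0]>170)|(h[...,0]<5))
print("stick",blob(im,p,(230,120,450,340),f,.029))
g=lambda h:(h[...,1]>120)&(h[...,0]>100)&(h[...,0]<130)
print("blue",blob(im,p,(200,60,450,340),g,.033))
```

```text
pos [ 0.456  -0.3847  0.162 ] yaw 4.5 tilt -1.0000 t 21.5833 | shift cm [ 15.8  -19.76   6.16] turn 5.0 j6 0.65 F [-0.2496 -0.9617 -0.7093] w 0.516 0.0
stick (array([ 0.4557, -0.3837]), (41.36912536621094, 16.033309936523438), 4.794619560241699)
blue (array([ 0.449 , -0.3834]), (110.86088562011719, 66.21942138671875), 4.366856575012207)
```

View pics/w10.png

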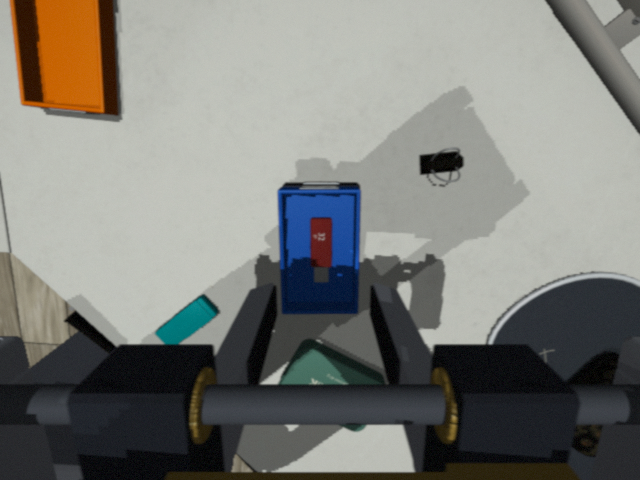

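The stick is lying centred in the blue tray at (321,248). Next is the orange tray.

carry_out(increments=[[[2, -2.82, 0, 0, 0, 0, 1], [2, -2.82, 0, 0, 0, 0, 1], [2, -2.82, 0, 0, 0, 0, 1], [2, -2.82, 0, 0, 0, 0, 1], [2, -2.82, 0, 0, 0, 0, 1], [2, -2.82, 0, 0, 0, 0, 1], [2, -2.82, 0.6, 0, 0, 0, 1], [0, 0, 0, 0, 0, 5, 1], [0, 0, 0, 0, 0, 0, 1], [0, 0, 0, 0, 0, 0, 1], [0, 0, 0, 0, 0, 0, 1]]])

```text
time: 22.55
eef_pos: [0.5777, -0.1758, 0.1513]
ee_rot: [-3.141, 0.013, 0.003]
wrist_force: [-0.5, -0.2, 0.9]
grip_width: 1.001
gripper_force: 0.0
```

Run:
```python
from h import *
robot.read_camera("top");go(.5983,-.1757,.0125,-.5)
p=robot.camera_params("wrist");im=robot.read_camera("wrist");cv2.imwrite("pics/w11.png",im[:,:,::-1])
print("orange",blob(im,p,(180,100,480,340),lambda h:(h[...,1]>120)&(h[...,0]>5)&(h[...,0]<25),.011))
go(.5983,-.1757,.0125,-.5)
```

```text
pos [ 0.5779 -0.1762  0.1517] yaw -0.5 tilt -1.0000 t 22.6 | shift cm [ 2.06 -0.06 13.92] turn -0.0 j6 1.14 F [ 0.5609 -0.2975 -0.2699] w 0.999 0.0
orange (array([ 0.5954, -0.1772]), (107.07731628417969, 65.88224029541016), -1.1810302734375)
pos [ 0.578  -0.1764  0.152 ] yaw -0.6 tilt -1.0000 t 22.65 | shift cm [ 2.04 -0.08 13.95] turn -0.1 j6 1.14 F [-0.0067  0.1411 -0.2054] w 0.997 0.0
```

Run:
```python
from h import *
q=robot.camera_params("top");p=robot.camera_params("wrist")
h=cv2.cvtColor(cv2.imread("pics/w11.png"),cv2.COLOR_BGR2HSV)[...,2]
for v in(40,100,160,220): print(v,"bright start cols",[int(u) for u in np.nonzero(np.abs(np.diff(h[v,:240].astype(int)))>40)[0][-8:]])
for z in(0,.05,.1,.15,.2): print(z,ray(q,[(215,215),(228,40),(205,185)],z)[:,:2].ravel())
T=p["world_from_camera"];print(T[:3,3])
```

```text
40 bright start cols [158, 159, 222, 224]
100 bright start cols [162, 163, 164, 226, 229]
160 bright start cols [166, 167, 233]
220 bright start cols [170, 171, 237]
0 [ 0.5875 -0.0414  0.9343 -0.056   0.6441 -0.0213]
0.05 [ 0.5761 -0.0532  0.9033 -0.0669  0.6295 -0.0342]
0.1 [ 0.5648 -0.065   0.8722 -0.0778  0.615  -0.0471]
0.15 [ 0.5534 -0.0767  0.8412 -0.0888  0.6004 -0.06  ]
0.2 [ 0.5421 -0.0885  0.8101 -0.0997  0.5858 -0.0729]
[ 0.6567 -0.1775  0.3204]
```

carry_out(increments=[[[1.75, 0.05, 0, 0, 0, 0.4, 1], [0, 0, 3, 0, 0, 0, 1], [0, 0, 3, 0, 0, 0, 1], [0, 0, 3, 0, 0, 0, 1], [0, 0, 2, 0, 0, 0, 1], [0, 0, 1, 0, 0, 0, 1], [0, 0, 0.7, 0, 0, 0, 1], [0, 0, 0, 0, 0, 0, 1], [0, 0, 0, 0, 0, 0, 1], [0, 0, 0, 0, 0, 0, 1]]])

```text
time: 23.48
eef_pos: [0.5977, -0.1769, 0.0274]
ee_rot: [3.14, -0.026, 0.005]
wrist_force: [0.5, 0.7, 0.2]
grip_width: 0.998
gripper_force: 0.0
```

Run:
```python
from h import *
robot.read_camera("top");robot.read_camera("top");go(.5955,-.177,.0125,-.9)
```

```text
pos [ 0.5976 -0.1767  0.0274] yaw -0.9 tilt -1.0000 t 23.5833 | shift cm [-0.22  0.03  1.49] turn -0.0 j6 1.16 F [-0.09    1.03   -0.1026] w 1.003 0.0
```

carry_out(increments=[[[-0.2, 0.02, 0.7, 0, 0, 0, 1], [0, 0, 0.75, 0, 0, 0, 1], [0, 0, 0, 0, 0, 0, 1], [0, 0, 0, 0, 0, 0, 0.5], [0, 0, 0, 0, 0, 0, 0.5], [0, 0, 0, 0, 0, 0, 0.5], [0, 0, 0, 0, 0, 0, 0.5], [0, 0, 0, 0, 0, 0, 0.5], [0, 0, 0, 0, 0, 0, 0.5], [0, 0, 0, 0, 0, 0, 0.5]]], newtons=14)

```text
time: 24.42
eef_pos: [0.5945, -0.1763, 0.0113]
ee_rot: [3.141, -0.025, 0.001]
wrist_force: [0.0, 0.0, 5.6]
grip_width: 0.681
gripper_force: 17.1
```

Run:
```python
from h import *
go(.455,-.19,.15,4.6)
```

```text
pos [ 0.5945 -0.1763  0.0113] yaw -0.9 tilt -1.0000 t 24.4167 | shift cm [-13.92   1.6  -13.88] turn -5.5 j6 1.16 F [0.0126 0.0073 5.6482] w 0.681 17.116696332232095
```

carry_out(increments=[[[0, 0, -1, 0, 0, 0, 0.5], [0, 0, -2, 0, 0, 0, 0.5], [0, 0, -3, 0, 0, 0, 0.5], [0, 0, -3, 0, 0, 0, 0.5], [0, 0, -3, 0, 0, -2.5, 0.5], [0, 0, -2, 0, 0, -3, 0.5], [0, 0, 0, 0, 0, 0, 0.5], [0, 0, 0, 0, 0, 0, 0.5]]])

```text
time: 25.08
eef_pos: [0.5944, -0.1764, 0.1515]
ee_rot: [3.138, 0.123, 0.002]
wrist_force: [-0.2, 0.4, -1.2]
grip_width: 0.68
gripper_force: 14.0
```

carry_out(increments=[[[-1.53, 1.84, 0, 0, 0, 0, 0.5], [-2.3, 2.75, 0, 0, 0, 0, 0.5], [-2.3, 2.75, 0, 0, 0, 0, 0.5], [-2.3, 2.75, 0, 0, 0, 0, 0.5], [-2.3, 2.75, 0, 0, 0, 0, 0.5], [-2.3, 2.75, 0, 0, 0, 0, 0.5], [-2.3, 2.75, 0, 0, 0, 0, 0.5], [-1, 1.1, 0, 0, 0, 0, 0.5], [0, 0, 0, 0, 0, 0, 0.5], [0, 0, 0, 0, 0, 0, 0.5], [0, 0, 0, 0, 0, 0, 0.5]]])

```text
time: 26.0
eef_pos: [0.4464, -0.3813, 0.1488]
ee_rot: [-3.135, -0.125, 0.003]
wrist_force: [-0.4, 0.7, -0.2]
grip_width: 0.677
gripper_force: 14.0
```

Run:
```python
from h import *
robot.read_camera("top");robot.read_camera("top");go(.4475,-.3832,.07,4.6)
```

```text
pos [ 0.4473 -0.3813  0.1498] yaw 4.6 tilt -1.0000 t 26.1 | shift cm [0.02 0.21 7.98] turn 0.0 j6 0.64 F [ 0.498  -0.4825 -0.8429] w 0.683 13.999630361795425
```

carry_out(increments=[[[0, 0.2, 2, 0, 0, 0, 0.5], [0, 0, 2, 0, 0, 0, 0.5], [0, 0, 2, 0, 0, 0, 0.5], [0, 0, 1.5, 0, 0, 0, 0.5], [0, 0, 0, 0, 0, 0, 0.5], [0, 0, 0, 0, 0, 0, 0.5], [0, 0, 0, 0, 0, 0, 0.5], [0, 0, 0, 0, 0, 0, 0.5]]])

```text
time: 26.77
eef_pos: [0.4483, -0.3856, 0.0776]
ee_rot: [3.137, 0.126, 0.003]
wrist_force: [0.2, 0.4, -0.8]
grip_width: 0.677
gripper_force: 14.0
```

Run:
```python
from h import *
for i in range(3): robot.read_camera("top");go(.4475,-.3832,.0555,4.6)
```

```text
pos [ 0.4482 -0.3857  0.0776] yaw 4.6 tilt -1.0000 t 26.8167 | shift cm [-0.05 -0.26  2.21] turn -0.0 j6 0.63 F [ 0.0446  0.4398 -0.7587] w 0.68 13.999653160572052
pos [ 0.448  -0.3857  0.0775] yaw 4.6 tilt -1.0000 t 26.8667 | shift cm [-0.03 -0.26  2.2 ] turn -0.0 j6 0.63 F [-0.3188  0.0554 -1.0078] w 0.68 13.999581187963486
pos [ 0.4478 -0.3856  0.0773] yaw 4.6 tilt -1.0000 t 26.9167 | shift cm [-0.02 -0.25  2.18] turn -0.0 j6 0.63 F [ 0.8937 -0.2904  0.7184] w 0.679 13.999677747488022
```

carry_out(increments=[[[0, -0.25, 0.5, 0, 0, 0, 0.5], [0, 0, 0.5, 0, 0, 0, 0.5], [0, 0, 0.5, 0, 0, 0, 0.5], [0, 0, 0, 0, 0, 0, 0.5], [0, 0, 0, 0, 0, 0, 0.5], [0, 0, 0, 0, 0, 0, 0.5], [0, 0, 0, 0, 0, 0, 0.5], [0, 0, 0, 0, 0, 0, 0.5]]])

```text
time: 27.58
eef_pos: [0.447, -0.3827, 0.0612]
ee_rot: [3.139, 0.125, 0.0]
wrist_force: [-0.3, 0.6, -0.5]
grip_width: 0.676
gripper_force: 14.0
```

Run:
```python
from h import *
for i in range(2): go(.4475,-.3832,.0555,4.6);robot.read_camera("top")
```

```text
pos [ 0.447  -0.3827  0.0612] yaw 4.6 tilt -1.0000 t 27.5833 | shift cm [0.04 0.05 0.57] turn -0.0 j6 0.64 F [-0.268   0.5744 -0.4712] w 0.676 13.999683558940887
pos [ 0.447  -0.3827  0.0612] yaw 4.6 tilt -1.0000 t 27.6333 | shift cm [0.04 0.05 0.57] turn -0.0 j6 0.64 F [ 0.219  -0.3544 -0.2875] w 0.677 13.999618738889694
```

carry_out(increments=[[[0.03, 0.03, 0.3, 0, 0, 0, 0.5], [0, 0, 0.25, 0, 0, 0, 0.5], [0, 0, 0, 0, 0, 0, 0.5], [0, 0, 0, 0, 0, 0, 0.5], [0, 0, 0, 0, 0, 0, 0.5], [0, 0, 0, 0, 0, 0, 0.5]]])

```text
time: 28.18
eef_pos: [0.4472, -0.3827, 0.0554]
ee_rot: [-3.139, -0.125, 0.0]
wrist_force: [-0.1, -0.2, -0.5]
grip_width: 0.682
gripper_force: 14.0
```

Run:
```python
from h import *
go(.4475,-.3832,.0555,4.6)
im=robot.read_camera("scene");c=im[215:315,330:425];cv2.imwrite("pics/s12.png",c[:,:,::-1])
```

```text
pos [ 0.4472 -0.3827  0.0554] yaw 4.6 tilt -1.0000 t 28.1833 | shift cm [ 0.03  0.05 -0.01] turn -0.0 j6 0.64 F [-0.1469 -0.2211 -0.4749] w 0.682 14.035284058190882
```

Lower a touch more, release, lift and retreat.

carry_out(increments=[[[0, 0, 0.08, 0, 0, 0, 0.5], [0, 0, 0, 0, 0, 0, 0.5], [0, 0, 0, 0, 0, 0, 0.5], [0, 0, 0, 0, 0, 0, 0.5]]])

```text
time: 28.57
eef_pos: [0.4472, -0.3828, 0.0552]
ee_rot: [3.139, 0.125, -0.0]
wrist_force: [-2.0, 2.0, 5.2]
grip_width: 0.682
gripper_force: 14.9
```

carry_out(increments=[[[0, 0, 0, 0, 0, 0, 0.85], [0, 0, 0, 0, 0, 0, 0.85], [0, 0, 0, 0, 0, 0, 0.85], [0, 0, 0, 0, 0, 0, 0.9], [0, 0, -1, 0, 0, 0, 1], [0, 0, -2, 0, 0, 0, 1], [0, 0, -3, 0, 0, 0, 1], [0, 0, -3, 0, 0, 0, 1], [-2, 0, -3, 0, 0, 0, 1], [-2, 0, 0, 0, 0, 0, 1], [0, 0, 0, 0, 0, 0, 1], [0, 0, 0, 0, 0, 0, 1]]])

```text
time: 29.57
eef_pos: [0.4071, -0.3862, 0.1755]
ee_rot: [3.138, 0.123, 0.002]
wrist_force: [0.2, 0.7, 0.6]
grip_width: 1.001
gripper_force: 0.0
```

Run:
```python
from h import *
p=robot.camera_params("wrist");im=robot.read_camera("wrist");go(.4582,-.0325,.15,20)
O=lambda h:(h[...,1]>120)&(h[...,0]>5)&(h[...,0]<25)
B=lambda h:(h[...,1]>120)&(h[...,0]>100)&(h[...,0]<130)
print("orange",blob(im,p,(150,60,500,340),O,.055))
s=robot.read_camera("scene");cv2.imwrite("pics/s13.png",s[:,:,::-1]);h=cv2.cvtColor(s,cv2.COLOR_RGB2HSV).astype(int)
roi=np.zeros(h.shape[:2],bool);roi[205:320,330:430]=1
for n,f in(("O",O),("B",B)):
    m=f(h)&roi
    ys,xs=np.nonzero(m);print(n,"cols",xs.min(),xs.max(),"rows",ys.min(),ys.max())
t=robot.read_camera("top");q=robot.camera_params("top")
print("top orange",blob(t,q,(370,240,450,330),O,.055))
S=lambda h:h[...,1]
print("sharp top",blob(t,q,(194,272,220,300),lambda h:h[...,2]<165,.007),"clip",blob(t,q,(440,232,475,260),lambda h:h[...,2]<110,0.),"stone",blob(t,q,(300,130,335,165),lambda h:S(h)>40,.013))
v=cv2.resize(s[205:315,325:430],None,fx=5,fy=5,interpolation=cv2.INTER_CUBIC);cv2.imwrite("pics/s13c.png",v[:,:,::-1])
```

```text
pos [ 0.4073 -0.3857  0.1746] yaw 4.5 tilt -1.0000 t 29.6167 | shift cm [  7.86 -34.81   2.48] turn -15.5 j6 0.58 F [-0.2788  1.1481  0.2784] w 0.999 0.0
orange (array([ 0.4487, -0.3827]), (107.50750732421875, 66.283935546875), 4.473674297332764)
O cols 353 404 rows 233 292
B cols 353 428 rows 208 300
top orange (array([ 0.4764, -0.3803]), (66.21045684814453, 51.11635971069336), -85.25812435150146)
sharp top (array([ 0.4585, -0.0324]), (28.65265655517578, 17.08677864074707), 20.20102882385254) clip (array([ 0.531 , -0.4765]), (80.1339111328125, 16.356689453125), -52.40104675292969) stone (array([ 0.7079, -0.2296]), (49.31795883178711, 35.943851470947266), -44.15358352661133)
```

The orange tray measures (.449,-.383) with yaw 4.5, so it is square on the blue one, and the stone has not moved. Before reaching for the sharpener I'll check how high the printer's red output tray stands.

Run:
```python
from h import *
s=cv2.imread("pics/scene0.png")[:,:,::-1];t=cv2.imread("pics/top0.png")[:,:,::-1]
qs=robot.camera_params("scene");qt=robot.camera_params("top")
def reds(im,roi):
    x0,y0,x1,y1=roi;h=cv2.cvtColor(np.ascontiguousarray(im[y0:y1,x0:x1]),cv2.COLOR_RGB2HSV).astype(int)
    m=((h[...,1]>120)&((h[...,0]<8)|(h[...,0]>170))).astype(np.uint8)
    k=max(cv2.findContours(m,0,1)[0],key=cv2.contourArea)[:,0]+[x0,y0];return cv2.approxPolyDP(k,5,True)[:,0]
a=reds(s,(70,130,240,230));b=reds(t,(0,200,190,315));print("scene",a.tolist());print("top",b.tolist())
for z in(0,.03,.06,.09):
    print(z,"S",(ray(qs,a,z)[:,:2]*1000).astype(int).tolist());print("  T",(ray(qt,b,z)[:,:2]*1000).astype(int).tolist())
```

```text
scene [[87, 184], [156, 207], [187, 189], [217, 194], [231, 185], [231, 172], [217, 179], [225, 166], [152, 147], [135, 157], [144, 145], [133, 144], [109, 155], [107, 164], [115, 170]]
top [[0, 203], [0, 235], [29, 238], [22, 303], [131, 308], [139, 243], [167, 242], [177, 233], [176, 211]]
0 S [[510, 358], [493, 144], [592, 137], [602, 62], [655, 59], [714, 99], [667, 106], [736, 131], [750, 368], [679, 364], [751, 396], [743, 426], [659, 431], [615, 396], [597, 354]]
  T [[613, 352], [553, 346], [547, 293], [430, 295], [420, 101], [536, 94], [538, 43], [554, 26], [595, 29]]
0.03 S [[467, 308], [451, 105], [545, 98], [555, 27], [605, 24], [661, 61], [616, 69], [682, 92], [695, 318], [628, 314], [696, 344], [689, 373], [609, 378], [567, 344], [550, 305]]
  T [[605, 332], [547, 326], [542, 275], [429, 276], [419, 89], [531, 82], [533, 33], [548, 16], [588, 20]]
0.06 S [[424, 258], [409, 65], [499, 59], [508, -8], [555, -10], [608, 24], [565, 31], [629, 53], [641, 267], [577, 263], [642, 292], [635, 320], [559, 324], [519, 293], [503, 255]]
  T [[597, 311], [542, 306], [536, 256], [427, 258], [418, 77], [526, 70], [528, 23], [543, 7], [581, 10]]
0.09 S [[381, 208], [366, 25], [452, 20], [460, -44], [505, -46], [555, -13], [515, -6], [575, 14], [586, 217], [526, 213], [587, 240], [581, 266], [509, 270], [471, 241], [456, 205]]
  T [[590, 291], [536, 285], [531, 238], [426, 239], [417, 65], [521, 59], [522, 13], [537, -1], [574, 1]]
```

carry_out(increments=[[[0.75, -3.8, 0, 0, 0, 0, 1], [0.75, -3.8, 0, 0, 0, 0, 0.5], [0.75, -3.8, 0, 0, 0, 0, 0.5], [0.75, -3.8, 0, 0, 0, 0, 0.5], [0.75, -3.8, 0, 0, 0, 0, 0.5], [0.75, -3.8, 0, 0, 0, 0, 0.5], [0.75, -3.8, 0, 0, 0, 0, 0.5], [0.75, -3.8, 0, 0, 0, -5.2, 0.5], [0.75, -3.8, 0, 0, 0, -5.2, 0.5], [0, 0, 2.5, 0, 0, -5.1, 0.5], [0, 0, 2.5, 0, 0, 0, 0.5], [0, 0, 2.5, 0, 0, 0, 0.5]]])

```text
time: 30.72
eef_pos: [0.4443, -0.0377, 0.0986]
ee_rot: [3.092, 0.553, 0.001]
wrist_force: [0.3, -1.1, -0.5]
grip_width: 0.503
gripper_force: 0.0
```

Run:
```python
from h import *
for i in range(4): robot.read_camera("top")
go(.4583,-.0325,.0125,20)
p=robot.camera_params("wrist");im=robot.read_camera("wrist");cv2.imwrite("pics/w14.png",im[:,:,::-1])
# pixel of expected spot
T=np.linalg.inv(p["world_from_camera"]);X=T@[.4583,-.0325,.007,1];K=p["camera_matrix"];u=int(K[0,2]+K[0,0]*X[0]/-X[2]);v=int(K[1,2]-K[1,1]*X[1]/-X[2]);print(u,v)
c=im[v-40:v+40,u-50:u+50];h=cv2.cvtColor(c,cv2.COLOR_RGB2HSV);print(h[::8,::7,2])
```

```text
pos [ 0.4435 -0.0389  0.0991] yaw 20.1 tilt -1.0000 t 30.9167 | shift cm [ 1.63 -0.08  8.66] turn 0.1 j6 0.94 F [ 0.7788 -1.1391  0.1535] w 0.499 0.0
321 233
[[200 192 181 174 174 166 168 196 200 187 191 197 192 178 168]
 [200 195 169 169 168 165 168 168 177 168 166 166 167 167 167]
 [201 199 167 169 168 167 168 166 169 168 167 167 168 168 165]
 [200 201 166 167 168 167 143 124 146 168 167 168 167 167 165]
 [199 200 168 169 166 165 135 119 139 167 167 168 167 165 165]
 [199 201 167 167 166 163 126 102 137 167 168 168 169 167 168]
 [201 202 167 168 166 164 125 105 136 167 167 167 167 166 167]
 [201 202 168 166 168 167 148 145 149 166 167 167 167 165 169]
 [202 201 167 166 166 166 165 168 166 167 165 166 167 167 168]
 [187 132 131 142 148 168 167 165 167 168 165 166 165 125  95]]
```

Run:
```python
from h import *
p=robot.camera_params("wrist");im=cv2.imread("pics/w14.png")[:,:,::-1].copy()
print(blob(im,p,(295,205,350,262),lambda h:h[...,2]<158,.007))
go(.4583,-.0325,.0125,20)
```

```text
(array([ 0.4613, -0.0318]), (28.74576759338379, 17.023414611816406), 20.485754013061523)
pos [ 0.4446 -0.0395  0.1002] yaw 20.1 tilt -1.0000 t 30.9667 | shift cm [ 1.52 -0.19  8.77] turn 0.1 j6 0.94 F [-0.5705 -0.4982  1.2225] w 0.5 0.0
```

carry_out(increments=[[[1.65, -0.17, 0, 0, 0, 0, 0.5], [0, 0, 3, 0, 0, 0, 0.5], [0, 0, 2.5, 0, 0, 0, 0.5], [0, 0, 1.5, 0, 0, 0, 0.5], [0, 0, 0.5, 0, 0, 0, 0.5], [0, 0, 0, 0, 0, 0, 0.5], [0, 0, 0, 0, 0, 0, 0.5], [0, 0, 0, 0, 0, 0, 0.5], [0, 0, 0, 0, 0, 0, 0.5]]])

```text
time: 31.72
eef_pos: [0.4604, -0.0326, 0.0263]
ee_rot: [3.092, 0.547, 0.005]
wrist_force: [-0.3, -0.3, 0.5]
grip_width: 0.498
gripper_force: 0.0
```

Run:
```python
from h import *
go(.460,-.032,.0135,20.5)
```

```text
pos [ 0.4604 -0.0326  0.0263] yaw 20.1 tilt -1.0000 t 31.7167 | shift cm [-0.02 -0.08  1.28] turn -0.4 j6 0.96 F [-0.3498 -0.2528  0.4983] w 0.498 0.0
```

carry_out(increments=[[[0, -0.06, 0.6, 0, 0, -0.4, 0.5], [0, 0, 0.6, 0, 0, 0, 0.5], [0, 0, 0, 0, 0, 0, 0.5], [0, 0, 0, 0, 0, 0, 0.05], [0, 0, 0, 0, 0, 0, 0.05], [0, 0, 0, 0, 0, 0, 0.05], [0, 0, 0, 0, 0, 0, 0.05], [0, 0, 0, 0, 0, 0, 0.05], [0, 0, 0, 0, 0, 0, 0.05], [0, 0, 0, 0, 0, 0, 0.05]]], newtons=8)

```text
time: 32.55
eef_pos: [0.4587, -0.0316, 0.0128]
ee_rot: [3.092, 0.558, 0.0]
wrist_force: [-0.3, 1.0, 0.6]
grip_width: 0.166
gripper_force: 8.0
```

carry_out(increments=[[[0, 0, -1, 0, 0, 0, 0.05], [0, 0, -2, 0, 0, 0, 0.05], [0, 0, -3, 0, 0, 0, 0.05], [0, 0, -3, 0, 0, 5, 0.05], [0, 0, -3, 0, 0, 5, 0.05], [0, 0, -2, 0, 0, 6, 0.05], [0, 0, 0, 0, 0, 0, 0.05], [0, 0, 0, 0, 0, 0, 0.05]]])

```text
time: 33.22
eef_pos: [0.4596, -0.0319, 0.1543]
ee_rot: [3.138, 0.126, 0.006]
wrist_force: [-0.9, -0.3, -1.0]
grip_width: 0.162
gripper_force: 8.0
```

Run:
```python
from h import *
go(.4487,-.383,.15,4.6)
```

```text
pos [ 0.4596 -0.0319  0.1543] yaw 4.6 tilt -1.0000 t 33.2167 | shift cm [-3.9  34.91  0.46] turn -0.0 j6 1.23 F [-0.9081 -0.2617 -1.0372] w 0.162 8.000250309705734
```

carry_out(increments=[[[-0.4, 2, 0, 0, 0, 0, 0.05], [-0.4, 3.8, 0, 0, 0, 0, 0.05], [-0.4, 3.8, 0, 0, 0, 0, 0.05], [-0.4, 3.8, 0, 0, 0, 0, 0.05], [-0.4, 3.8, 0, 0, 0, 0, 0.05], [-0.4, 3.8, 0, 0, 0, 0, 0.05], [-0.4, 3.8, 0, 0, 0, 0, 0.05], [-0.4, 3.8, 0, 0, 0, 0, 0.05], [-0.4, 3.8, 0, 0, 0, 0, 0.05], [-0.3, 2.5, 0, 0, 0, 0, 0.05], [0, 0, 0, 0, 0, 0, 0.05], [0, 0, 0, 0, 0, 0, 0.05]]])

```text
time: 34.22
eef_pos: [0.4454, -0.3826, 0.1501]
ee_rot: [-3.135, -0.121, 0.004]
wrist_force: [0.3, 0.6, -0.7]
grip_width: 0.167
gripper_force: 8.0
```

Run:
```python
from h import *
for i in range(3): robot.read_camera("top")
go(.4487,-.383,.061,4.6)
```

```text
pos [ 0.4463 -0.3806  0.1512] yaw 4.6 tilt -1.0000 t 34.3667 | shift cm [0.23 0.28 9.02] turn -0.0 j6 0.64 F [ 0.2229  0.7001 -0.4453] w 0.163 8.000002205371857
```

carry_out(increments=[[[0.15, 0.15, 1.5, 0, 0, 0, 0.05], [0, 0, 2, 0, 0, 0, 0.05], [0, 0, 1.5, 0, 0, 0, 0.05], [0, 0, 0.5, 0, 0, 0, 0.05], [0, 0, 0, 0, 0, 0, 0.05], [0, 0, 0, 0, 0, 0, 0.05], [0, 0, 0, 0, 0, 0, 0.05], [0, 0, 0, 0, 0, 0, 0.05]]])

```text
time: 35.03
eef_pos: [0.4493, -0.3845, 0.0991]
ee_rot: [3.137, 0.123, 0.003]
wrist_force: [-0.5, -0.7, -0.2]
grip_width: 0.163
gripper_force: 8.0
```

Run:
```python
from h import *
go(.4487,-.383,.061,4.6)
```

```text
pos [ 0.4493 -0.3845  0.0991] yaw 4.5 tilt -1.0000 t 35.0333 | shift cm [-0.06 -0.16  3.81] turn -0.1 j6 0.64 F [-0.4952 -0.6766 -0.2125] w 0.163 8.000005781650543
```

carry_out(increments=[[[0, -0.12, 1, 0, 0, 0, 0.05], [0, 0, 1, 0, 0, 0, 0.05], [0, 0, 1, 0, 0, 0, 0.05], [0, 0, 0.6, 0, 0, 0, 0.05], [0, 0, 0, 0, 0, 0, 0.05], [0, 0, 0, 0, 0, 0, 0.05], [0, 0, 0, 0, 0, 0, 0.05], [0, 0, 0, 0, 0, 0, 0.05]]])

```text
time: 35.7
eef_pos: [0.4485, -0.383, 0.0618]
ee_rot: [3.139, 0.122, 0.0]
wrist_force: [1.1, -0.1, 0.0]
grip_width: 0.163
gripper_force: 8.0
```

Run:
```python
from h import *
go(.4487,-.383,.061,4.6)
```

```text
pos [ 0.4485 -0.383   0.0618] yaw 4.5 tilt -1.0000 t 35.7 | shift cm [0.02 0.   0.08] turn -0.1 j6 0.64 F [ 1.0839 -0.1276  0.0345] w 0.163 7.999737113714218
```

carry_out(increments=[[[0, 0, 0.12, 0, 0, 0, 0.05], [0, 0, 0, 0, 0, 0, 0.05], [0, 0, 0, 0, 0, 0, 0.24], [0, 0, 0, 0, 0, 0, 0.24], [0, 0, 0, 0, 0, 0, 0.24], [0, 0, -1, 0, 0, 0, 0.24], [0, 0, -2, 0, 0, 0, 0.24], [0, 0, -3, 0, 0, 0, 0.24], [0, 0, -3, 0, 0, 0, 0.5], [-3, -2, -3, 0, 0, 0, 1], [-3, -2, 0, 0, 0, 0, 1], [-1, -2, 0, 0, 0, 0, 1]]])

```text
time: 36.7
eef_pos: [0.3761, -0.3314, 0.1801]
ee_rot: [3.135, 0.12, 0.003]
wrist_force: [0.2, 0.2, -0.8]
grip_width: 0.486
gripper_force: 0.0
```

carry_out(increments=[[[0, 0, 0, 0, 0, 0, 1], [0, 0, 0, 0, 0, 0, 1], [0, 0, 0, 0, 0, 0, 1]]])

```text
time: 36.95
eef_pos: [0.3781, -0.3311, 0.1779]
ee_rot: [3.137, 0.122, 0.002]
wrist_force: [-0.8, -0.2, 0.0]
grip_width: 0.7
gripper_force: 0.0
```

Run:
```python
from h import *
go(.4487,-.383,.061,4.6)
w=robot.read_camera("wrist");s=robot.read_camera("scene")
a=cv2.resize(s[195:345,310:470],(400,375),interpolation=cv2.INTER_CUBIC);b=cv2.resize(w[:375,120:520],(400,375))
cv2.imwrite("pics/end.png",np.hstack([a,b])[:,:,::-1])
```

```text
pos [ 0.3781 -0.3311  0.1779] yaw 4.5 tilt -1.0000 t 36.95 | shift cm [ 6.62  5.7  11.71] turn -0.1 j6 0.6 F [-0.8266 -0.1538  0.0385] w 0.7 0.0
```

View pics/end.png

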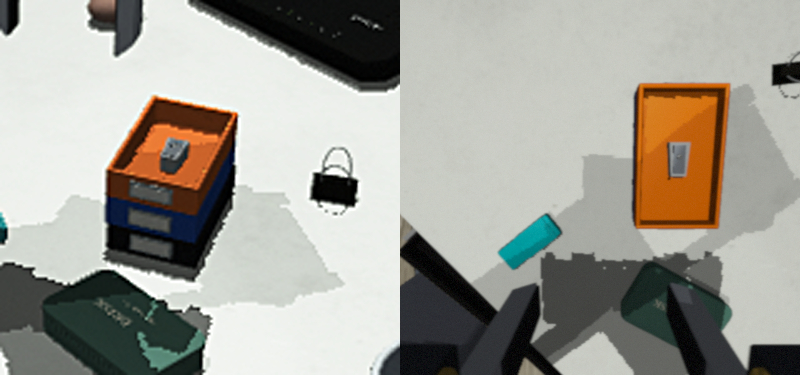

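The three trays are stacked squarely, with their edges and labels lined up. The sharpener lies flat in the orange tray (680,158 in the right half), and the clip, tin and stone are undisturbed.

```bash
python3 -c "
from plant import robot
print(robot.close_job())"
```

```text
the job is handed in; nothing more can be done
None
```

The job is handed in, done in the order asked in about 37 s: eraser in the black tray, memory stick in the blue, sharpener in the orange, and the trays squarely stacked; the stone, tin and clip show no sign of being moved.

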